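# Dock the telescoping crumb brush, release it and hold it out at its second stop

### The arm

A 6-joint arm with a two-finger parallel gripper is mounted at the origin on the work surface. World frame = base frame: x ahead of the robot, y to its left, z up, the work surface at z = 0. Lengths are in m, angles in degrees, forces in N, time in s.
With the tool pointing down it reaches from about 0.3 to 0.875 m from the base axis. Payload 4.2 kg.
Tool frame: the origin (TCP) lies midway between the tips of the shut fingers; the grasp point (between the pads) lies 19 mm behind it; z points along the fingers, y is the direction in which the jaws open and shut (so a half turn about z gives the same grasp; the last joint's range is limited). The gripper opens to 85 mm and grips with 20 to 120 N. Pads are 22 mm wide; open, the fingers measure 114 mm over their backs; the gripper's body (76 mm by 85 mm) begins 54 mm behind the grasp point. The pads swing forward as they close: fully open they stand 13 mm farther back than shut.
Start: joints at [66.234, 18.312, 89.639, -0, 72.044, -1.146], TCP at [0.221, 0.531, 0.231] pointing down, gripper open.
Joint ranges: [-177.97, 177.97], [-48.28, 115.42], [12.27, 149.76], [-77.06, 257.06], [2.81, 150.46], [-146.56, 146.56]. Speed limits (degrees/s): [147.25, 147.25, 180, 180, 180, 180].

### API

Orientations are given as [roll, pitch, yaw] about the fixed x, y, z axes, in that order (R = Rz(yaw) Ry(pitch) Rx(roll)).
In Python, from station import manip, read_camera, order gives the robot as it stands.
- The arm moves only by the tool move_arm, never from a script. Its argument "targets" is a list of rows, each a list of 7 numbers: the turn, a rotation vector about the world's x, y, z in rad, then the shift along the world's x, y, z in mm, then the closure, from 0 (fully open) to 1 (shut). In form: [[rx, ry, rz, x, y, z, gripper], ...]. A call has 1 to 10 rows; each row is the pose to reach, as a shift and turn from the pose commanded when the call began; what a row does not reach only later rows make up. A row lasts 1/8 s, in which the tool goes at most 62.5 mm and 10.7 degrees, less where a joint would pass 70% of its speed; a pose out of reach is approached as far as the arm can. A call with a gripper value outside its range is refused whole. The fingers move at their own pace and stop on an object; "squeeze" is the grip in N (left out, the last holds). Time passes only in rows, so rows that repeat a pose let the fingers close. It gives the time, the measured TCP pose, the force and the opening at its end, in the units of the state.
- manip.read_state(): the state, without advancing time (a new reading comes with each control period).
- read_camera(name): name is "side" or "top"; returns a dict with "img" (480x640x3 uint8, red, green, blue), "fx", "fy", "cx", "cy" (pixels), "R" (3x3) and "t" (3): a world point X has camera coordinates R X + t. Camera axes: x right, y down, z forward; pixel columns grow to the right and rows downward; lengths in m; the calibration is good to about 2 mm. A picture is of the moment at which its call begins. There is no depth.
- order.sign_off(): hands the job in, once; it reports no verdict.
The state is a dict: "t": time; "q": joint angles; "dq": joint speeds; "joint_efforts": joint torques, N m; "tcp_pos": TCP position; "orientation": TCP orientation; "ft_force": force on the tool from outside, world axes, zero at the start; "ft_torque": the same for the moment, N m; "gripper_width": finger opening in m.
Only numpy, scipy, OpenCV 4.12 (cv2) and the standard library are available. Lean on these libraries where they do the work, as an engineer would, in place of code of your own. Each camera call takes 0.05 s, during which the arm holds its last target. There are 200 camera calls.

### The job

Lay the blue telescoping crumb brush down in its bamboo cradle, red button up and bristles over the slotted end, and let go of it; then push its red release button fully in. Now take the orange block behind the bristles, pull it straight out past the click of the first stop to the second stop at the end of its travel, and finish while still holding it there with the handle lying home in the cradle, because it springs back when let go. Leave the dish, bowl, cup and coaster around it where they are.

Things in the scene. Friction and masses are not known exactly. Their poses are not given: they have to be found in the camera images.
- handle: Loose blue handle of the telescoping brush, a square bar 36 mm wide (x), 170 long (y from -85 to +85) and 32 tall (z), about 0.35 kg. Origin: centre of its underside; +y points along the bar to the brush head. Starts flat on the counter, button up. A 13 mm steel rod leaves its +y end, 18 mm above the underside, and is bare for 20 mm up to the orange block.
- handle_grip (a point): Point inside the handle near the balance point of the whole brush, on the centre line, 15 mm towards the head from the handle's middle and 16 mm above its underside. The bar is 36 mm wide here and free of other parts; this place comes to lie between the cheeks of the cradle.
- cradle: Fixed bamboo cradle, 68 mm wide (x), 202 long (y), base plate 8 thick. Origin: centre of its underside, on the counter; z up; +y runs to the slotted end. A docked handle has the same axes. Stop wall at the -y end, two stop tabs at the +y end with a 20 mm slot between them for the rod; all rise to 28 mm above the counter and leave 178 mm for the 170 mm handle.
- cradle_floor (a point): Middle of the cradle's base plate, top face, 8 mm above the counter: the docked handle's origin belongs here. Two pairs of cheeks, 52 to 82 mm from here along +y and -y, stand 39.5 mm apart up to 26 mm above the counter, with flared lips up to 35 mm; the 104 mm between the pairs is open for fingers.
- button_top (a point): Centre of the top face of the round red button (20 mm across) on top of the handle, 50 mm towards the head from the handle's middle; 41 mm above the handle's underside when out.
- button (a joint): Travel of the red button in m: 0 out, 0.006 fully in. It needs about 3 N and stays in where it is pushed. Until it is in, a pin locks the brush rod.
- brush_grip (a point): Middle of the orange grip block of the brush head: 26 mm wide (handle's x), 40 long (y), 43 tall, its underside 3 mm and top 46 mm above the level of the handle's underside. 125 mm from the handle's middle along +y when shut. White bristles (24 mm wide, up to 30 mm above that level) follow, out to 60 mm beyond this point.
- brush (a joint): Extension of the brush head along the handle's +y in m: 0 shut, first stop a click that begins at about 0.044 and is passed at about 0.056, second stop at 0.100, the hard end. Pulling takes 2 to 5 N, about 6 N at the click, and first draws the handle up to 8 mm along in the cradle, against the front tabs; a spring of 2 to 4 N pulls it back in if let go.
- loaf_dish: Loose glass loaf dish, 240 mm long (x), 120 wide (y), 65 tall, bystander. Origin: centre of its underside.
- pinch_bowl: Loose yellow pinch bowl, 84 mm across, 35 mm tall, bystander. Origin: centre of its underside.
- measuring_cup: Loose steel measuring cup, 76 mm across, 60 mm tall, handle on one side, bystander. Origin: centre of its underside.
- coaster: Loose bamboo coaster, 96 mm across, 9 mm thick, bystander. Origin: centre of its underside.
There are look-alikes about, which are no part of the job. There is more than one size of the cradle; the one meant has the size given above.

How it is judged:
By the outcome, as a careful person would: the job done as asked, in the order asked, and still so for the second after the job is handed in, while the arm keeps its last pose, push and grip.
It also fails if it takes over 58 s, if anything falls off the work surface, if the arm or the gripper's body presses on something with over 40 N, if the wrist force passes 120 N, or if a joint passes its speed limit or range.

## Working session

There is one attempt and no reset: what is moved stays moved. The work goes in short steps, Python scripts to look and compute and a tool call to move; the robot and the scene stay as the last step left them, time stands still between calls to the robot, and variables do not carry over. Pictures are saved under pics/ and viewed, about 8 in all and at most 12, crops included, and the job is handed in when it is done.

Besides the shell and the picture viewer there is one more tool, called after "Emit:" as a command line: name --pt "numbers of a row" for each row, then --argument value for the rest. move_arm: Moves the arm, as the interface text tells. Its arguments: {"type":"object","properties":{"targets":{"type":"array","items":{"type":"array","items":{"type":"number"}}},"squeeze":{"type":"number"}},"required":["targets"]}

```bash
ls; mkdir -p pics; python3 - <<'E'
from station import manip, read_camera
import cv2,pickle
for n in("top","side"):
    c=read_camera(n);cv2.imwrite(f"pics/{n}0.png",c["img"][:,:,::-1]);pickle.dump(c,open(n+"0.pkl","wb"))
    print(n,c["fx"],c["cx"],c["cy"],c["R"],c["t"])
s=manip.read_state();print(s)
E
```

```text
pics
top 590.7462809580642 317.27276300551966 235.15695501215683 [[ 2.85744297e-02 -9.99585903e-01  3.39465277e-03]
 [-9.90432595e-01 -2.87711192e-02 -1.34964803e-01]
 [ 1.35006583e-01  4.94367532e-04 -9.90844578e-01]] [-0.10032635  0.51613369  1.16034135]
side 479.6325417593778 323.9083871510802 239.6369439954137 [[ 8.58902975e-01 -5.12138032e-01  5.62614569e-04]
 [-3.82413176e-01 -6.42072307e-01 -6.64457158e-01]
 [ 3.40655020e-01  5.70489078e-01 -7.47326146e-01]] [-0.47616691  0.1869808   1.02627102]
{'t': 0.1, 'q': array([ 6.62354547e+01,  1.83483314e+01,  8.96990108e+01,  1.91283452e-04,
        7.20426275e+01, -1.14600735e+00]), 'dq': array([ 0.08628206, -0.13909563, -0.37218903, -0.07790422,  0.13367614,
        0.06078441]), 'joint_efforts': array([-5.81409786e-04, -4.16411555e+01, -2.34708685e+01, -1.65283491e-04,
        4.89562430e-03, -5.13187839e-07]), 'tcp_pos': array([0.22097424, 0.53039649, 0.23056552]), 'orientation': array([-1.79910052e+02, -1.98125411e-03,  1.57381401e+02]), 'ft_force': array([ 0.64264823, -0.2228689 , -0.2581803 ]), 'ft_torque': array([-0.03236526,  0.0704717 ,  0.0069819 ]), 'gripper_width': 0.0854303462289784}
```

View pics/top0.png

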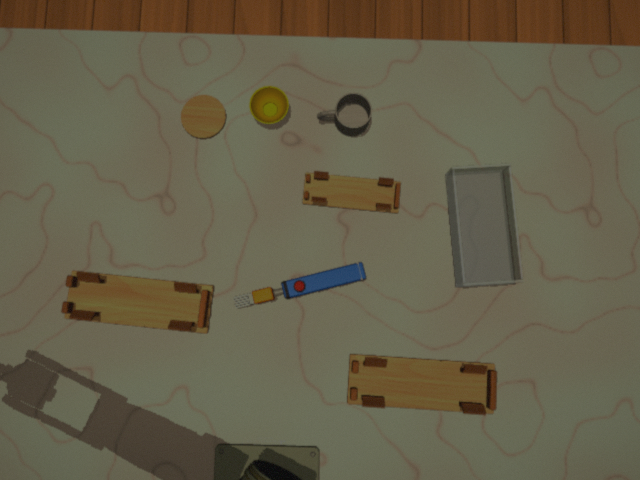

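View pics/side0.png

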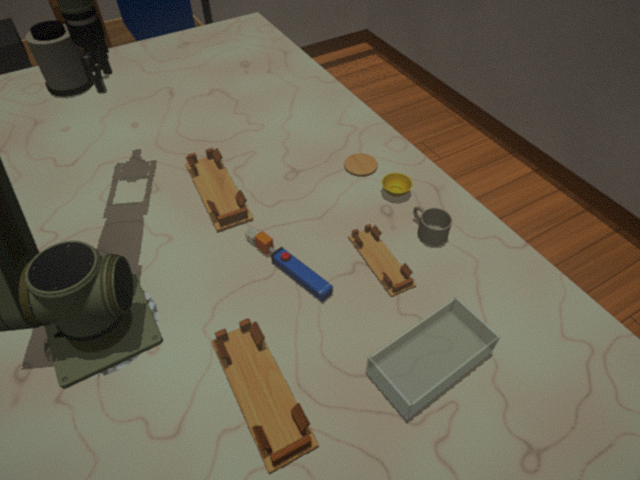

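Three bamboo cradles are visible in the top view: A (352,192), about 97 px long; B (138,302), about 148 px; and C (422,384), about 148 px. At about 0.5 px/mm, 202 mm is about 100 px, so only A fits. The brush is at (305,285) with its head to the left. I'll measure it and confirm with a crop.

```bash
cat > h.py <<'E'
import numpy as np,cv2
def ray(c,uv,z):
    uv=np.atleast_2d(uv).astype(float)
    d=np.c_[(uv[:,0]-c["cx"])/c["fx"],(uv[:,1]-c["cy"])/c["fy"],np.ones(len(uv))]@c["R"]
    o=-c["R"].T@c["t"]
    return o+d*((z-o[2])/d[:,2])[:,None]
def proj(c,X):
    p=np.atleast_2d(X)@c["R"].T+c["t"]; return np.c_[c["fx"]*p[:,0]/p[:,2]+c["cx"],c["fy"]*p[:,1]/p[:,2]+c["cy"]]
def mask(c,lo,hi,roi=None):
    m=cv2.inRange(cv2.cvtColor(c["img"],cv2.COLOR_RGB2HSV),np.array(lo),np.array(hi))
    if roi:
        k=np.zeros_like(m);x0,y0,x1,y1=roi;k[y0:y1,x0:x1]=255;m&=k
    return m
def big(m):
    cs,_=cv2.findContours(m,cv2.RETR_EXTERNAL,cv2.CHAIN_APPROX_NONE);return max(cs,key=cv2.contourArea)
E
python3 - <<'E'
import pickle,cv2,numpy as np
from h import *
c=pickle.load(open("top0.pkl","rb"));im=c["img"]
for n,p in dict(bamboo=(350,192),brown=(399,195),counter=(420,240),blue=(330,280),red=(300,286),orange=(263,296),brush=(243,299)).items():
    print(n,cv2.cvtColor(im[p[1]:p[1]+1,p[0]:p[0]+1],cv2.COLOR_RGB2HSV).ravel())
cr=im[150:330,220:420];cv2.imwrite("pics/crop1.png",cv2.resize(cr,None,fx=4,fy=4,interpolation=cv2.INTER_CUBIC)[:600,:,::-1][:, :800])
E
```

```text
bamboo [ 21 137 112]
brown [ 13 133  90]
counter [ 29  56 110]
blue [106 154 106]
red [  4 209 112]
orange [ 21 187 113]
brush [24 50 96]
```

View pics/crop1.png

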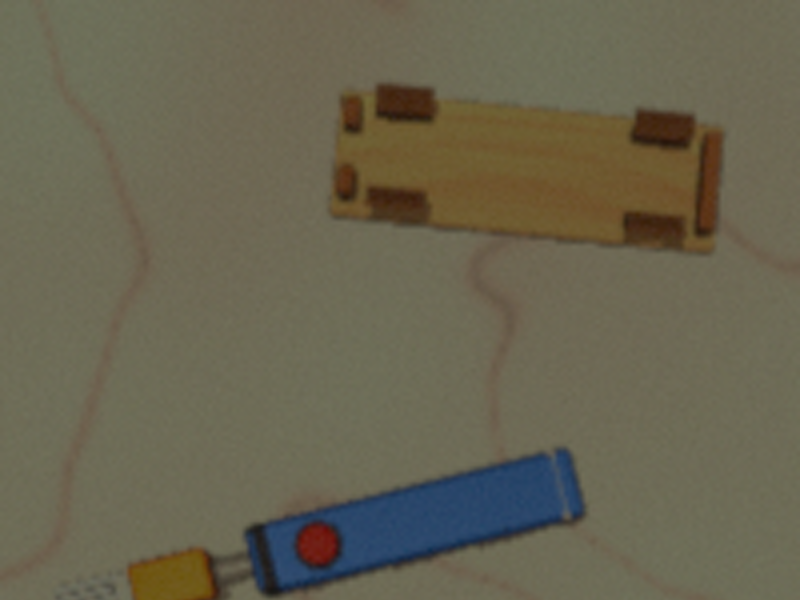

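Crop: cradle A has two tabs at its left end (about (307,186) full-image) and a full wall at its right end (397,195). The slot therefore faces world +y, the same way as the brush head. Now I'll measure it.

```bash
python3 - <<'E'
import pickle,cv2,numpy as np
from h import *
np.set_printoptions(precision=4,suppress=True)
T=pickle.load(open("top0.pkl","rb"));S=pickle.load(open("side0.pkl","rb"))
for n,c in(("top",T),("side",S)): print(n,"cam",-c["R"].T@c["t"])
def rect(P):
    r=cv2.minAreaRect((P[:,:2]*1000).astype(np.float32)); b=cv2.boxPoints(r)
    e=[b[1]-b[0],b[2]-b[1]];l=max(e,key=np.linalg.norm);l=l*np.sign(l[1])
    return np.array(r[0]),sorted(r[1]),np.degrees(np.arctan2(-l[0],l[1]))  # yaw of +y axis
m=big(mask(T,(8,100,40),(26,255,255),(290,160,415,222)))[:,0]
print("cradle rect z8",rect(ray(T,m,.008)))
b=big(mask(T,(98,100,30),(120,255,255),(270,250,380,310)))[:,0]
print("handle blue z32",rect(ray(T,b,.032)), "z16",rect(ray(T,b,.016)))
for c,n,roi in((T,"top",(270,250,380,310)),(S,"side",(270,240,300,275))):
    mr=cv2.moments(mask(c,(0,150,50),(9,255,255),roi),True);uv=(mr["m10"]/mr["m00"],mr["m01"]/mr["m00"])
    print(n,"red",uv,mr["m00"],ray(c,uv,.039))
o=big(mask(T,(15,160,60),(25,255,255),(245,280,280,310)))[:,0];print("orange z46",rect(ray(T,o,.046)))
# hand corners from crop
q=np.array([(343,90),(722,127),(714,252),(332,216)])/4+(220,150)-.4
print(ray(T,q,.008),ray(T,q,.008).mean(0))
q=np.array([(247,527),(566,449),(583,518),(272,594)])/4+(220,150)-.4
P=ray(T,q,.032);print("handle corners",P,P.mean(0), np.linalg.norm(P[1]-P[0]),np.linalg.norm(P[2]-P[1]))
E
```

```text
top cam [ 0.3574 -0.086   1.2197]
side cam [ 0.1309 -0.7093  0.8915]
cradle rect z8 (array([ 617.1468, -154.079 ]), [72.94151306152344, 201.28704833984375], np.float32(-4.0685353))
handle blue z32 (array([ 429.5362, -104.1182]), [34.05121994018555, 157.9697723388672], np.float32(15.693705)) z16 (array([ 430.5078, -104.3622]), [34.50994110107422, 160.0978240966797], np.float32(15.693703))
top red (298.9866666666667, 285.68) 75.0 [[ 0.4156 -0.0519  0.039 ]]
side red (284.7105263157895, 255.6315789473684) 38.0 [[ 0.4164 -0.0547  0.039 ]]
orange z46 (array([394.8892,  19.4502]), [24.81502914428711, 39.147098541259766], np.float32(16.58587))
[[ 0.6554 -0.0566  0.008 ]
 [ 0.6414 -0.2558  0.008 ]
 [ 0.5748 -0.2523  0.008 ]
 [ 0.588  -0.0529  0.008 ]] [ 0.6149 -0.1544  0.008 ]
handle corners [[ 0.4236 -0.016   0.032 ]
 [ 0.4675 -0.1753  0.032 ]
 [ 0.433  -0.1845  0.032 ]
 [ 0.3905 -0.0297  0.032 ]] [ 0.4286 -0.1014  0.032 ] 0.1652619809928926 0.03571682200495935
```

Measured poses:

| Item | Position | Yaw |
|---|---|---|
| Handle | (0.4288, -0.1015) | 15.6° |
| Cradle A | (0.615, -0.1545) | -4° |

The grip point is therefore (0.425, -0.087) and needs tool yaw 105.6°. I'm moving above it.

Emit:
move_arm --pt "0 0 -0.15 20 -60 0 0" --pt "0 0 -0.3 40 -120 -10 0" --pt "0 0 -0.45 60 -180 -20 0" --pt "0 0 -0.6 80 -240 -30 0" --pt "0 0 -0.75 101 -305 -40 0" --pt "0 0 -0.904 122 -370 -50 0" --pt "0 0 -0.904 142 -430 -60 0" --pt "0 0 -0.904 162 -490 -70 0" --pt "0 0 -0.904 184 -555 -90 0" --pt "0 0 -0.904 204 -617 -110 0"

```text
t: 1.35
tcp_pos: [0.4149, -0.0555, 0.1311]
orientation: [179.9, 0.0, 105.6]
ft_force: [1.3, 0.9, 0.2]
gripper_width: 0.0855
```

Emit:
move_arm --pt "0 0 0 0 0 0 0" --pt "0 0 0 0 0 0 0"

```text
t: 1.6
tcp_pos: [0.4139, -0.0534, 0.1311]
orientation: [-179.9, -0.1, 105.5]
ft_force: [1.0, -0.1, -0.5]
gripper_width: 0.0852
```

Emit:
move_arm --pt "0 0 0 11 -33 0 0" --pt "0 0 0 11 -33 -40 0" --pt "0 0 0 11 -33 -80 0" --pt "0 0 0 11 -33 -110 0" --pt "0 0 0 11 -33 -128 0" --pt "0 0 0 11 -33 -128 0"

```text
t: 2.35
tcp_pos: [0.4246, -0.0847, 0.0029]
orientation: [-179.9, -0.1, 105.7]
ft_force: [-0.2, 0.1, 0.7]
gripper_width: 0.0853
```

Emit:
move_arm --pt "0 0 0 0 0 0 1" --pt "0 0 0 0 0 0 1" --pt "0 0 0 0 0 0 1" --pt "0 0 0 0 0 0 1" --pt "0 0 0 0 0 0 1" --pt "0 0 0 0 0 0 1" --pt "0 0 0 0 0 0 1" --pt "0 0 0 0 0 0 1" --squeeze 60

```text
t: 3.35
tcp_pos: [0.4262, -0.0865, 0.0044]
orientation: [179.9, 0.0, 105.6]
ft_force: [-0.7, 2.9, 6.0]
gripper_width: 0.0352
```

Emit:
move_arm --pt "0 0 0 0 0 15 1" --pt "0 0 0 0 0 30 1" --pt "0 0 0 0 0 50 1" --pt "0 0 0 0 0 75 1" --pt "0 0 0 0 0 100 1" --pt "0 0 0 0 0 100 1" --pt "0 0 0 0 0 100 1"

```text
t: 4.22
tcp_pos: [0.4245, -0.0863, 0.1025]
orientation: [-179.9, -0.1, 105.6]
ft_force: [0.7, -0.4, -4.6]
gripper_width: 0.0351
```

```bash
python3 - <<'E'
from station import manip, read_camera
import cv2,pickle,numpy as np
t=read_camera("top");s=read_camera("side")
pickle.dump((t,s),open("c1.pkl","wb"))
a=t["img"][130:370,200:440];b=s["img"][130:370,180:420]
cv2.imwrite("pics/lift.png",cv2.resize(np.hstack([a,b]),(800,400))[:,:,::-1])
print(manip.read_state())
E
```

```text
{'t': 4.325, 'q': array([-1.30071366e+01,  1.35055086e+01,  1.18001009e+02,  3.34633301e-03,
        4.86511297e+01, -2.85916033e+01]), 'dq': array([ 0.03699671,  0.2422989 , -0.39428884,  0.02108063,  0.07161734,
       -0.01112924]), 'joint_efforts': array([-4.91968036e-03, -3.32340825e+01, -1.90390295e+01,  1.82640046e-02,
        1.53158430e-02,  7.17240914e-05]), 'tcp_pos': array([ 0.42439918, -0.08621879,  0.10221657]), 'orientation': array([-1.79862777e+02, -7.76445125e-02,  1.05582160e+02]), 'ft_force': array([-0.06295489, -0.24250219, -3.77898258]), 'ft_torque': array([-0.04627317, -0.01410891, -0.03201575]), 'gripper_width': 0.034893039489917364}
```

View pics/lift.png

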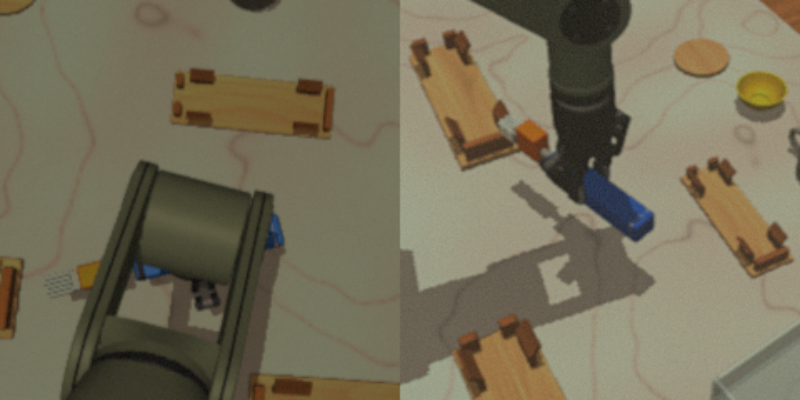

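The brush is held level, with the orange block at about (254,294) in the top view. I'll check how it sits in the hand from the orange block and the handle end.

```bash
python3 - <<'E'
import pickle
from h import *
np.set_printoptions(precision=4,suppress=True)
T,S=pickle.load(open("c1.pkl","rb"))
zb=.102-.0035
ot=big(mask(T,(15,160,60),(25,255,255),(235,280,270,310)))
(u,s,a)=cv2.minAreaRect(ot); P=ray(T,u,zb+.046)[0];print("orange top",u,s,P)
y=np.radians(15.6);ax=np.array([-np.sin(y),np.cos(y)])
print("predicted",np.array([.4244,-.0862])+110*ax/1000, "tcp->orange along/lat",(P[:2]-[.4244,-.0862])@ax,(P[:2]-[.4244,-.0862])@[np.cos(y),np.sin(y)])
b=big(mask(S,(98,100,30),(125,255,255),(280,220,340,280)));bb=b[:,0]
print("side blue ext",bb.min(0),bb.max(0))
# predicted handle tail corners in side
h=np.array([.4244,-.0862])-.015*ax
X=[[*(h-.085*ax+sx*.018*np.array([np.cos(y),np.sin(y)])),zb+z] for sx in(-1,1) for z in(0,.032)]
print(proj(S,X)); 
om=mask(S,(3,150,80),(25,255,255),(240,195,270,230));o=big(om)[:,0];print("side orange ext",o.min(0),o.max(0))
X=[[*(h+d*ax+sx*.013*np.array([np.cos(y),np.sin(y)])),zb+z] for d in(.105,.145) for sx in(-1,1) for z in(.003,.046)]
q=proj(S,X);print("pred",q.min(0),q.max(0))
E
```

```text
orange top (253.7941436767578, 294.676513671875) (13.339459419250488, 13.824529647827148) [0.3918 0.0264 0.1445]
predicted [0.3948 0.0197] tcp->orange along/lat 0.11717386276238217 -0.001122748136597772
side blue ext [290 232] [331 269]
[[320.32   276.2649]
 [320.2404 266.6512]
 [332.1588 266.3967]
 [332.3675 256.7128]]
side orange ext [250 202] [267 226]
pred [247.2453 199.6293] [269.6562 227.752 ]
```

```bash
python3 - <<'E'
import pickle
from h import *
np.set_printoptions(precision=1,suppress=True)
S=pickle.load(open("side0.pkl","rb"));T=pickle.load(open("top0.pkl","rb"))
y=np.radians(-4);R=np.array([[np.cos(y),-np.sin(y)],[np.sin(y),np.cos(y)]])
c=np.array([.615,-.1545])
for n,C,(x0,y0,x1,y1) in(("S",S,(340,215,425,300)),("T",T,(295,165,410,220))):
    im=cv2.resize(C["img"][y0:y1,x0:x1],None,fx=600/max(85,x1-x0) if n=="T" else 6,fy=600/max(85,x1-x0) if n=="T" else 6,interpolation=cv2.INTER_CUBIC)
    f=im.shape[1]/(x1-x0)
    def dr(pts,z,col):
        q=proj(C,[[*(c+R@np.array(p)/1000),z/1000] for p in pts]);q=((q+.5-(x0,y0))*f).astype(int)
        cv2.polylines(im,[q],True,col,1)
    dr([(-34,-101),(34,-101),(34,101),(-34,101)],8,(255,0,0))
    dr([(-34,-101),(34,-101),(34,101),(-34,101)],0,(255,0,0))
    for s in(1,-1):
        dr([(-19.75,s*52),(-19.75,s*82),(19.75,s*82),(19.75,s*52)],26,(0,255,255))
    dr([(-10,89),(-10,95),(10,95),(10,89)],28,(0,0,255))
    cv2.imwrite(f"pics/cr{n}.png",im[:,:,::-1]);print(im.shape)
a=cv2.imread("pics/crS.png");b=cv2.imread("pics/crT.png")
h=max(a.shape[0],0)
b=cv2.resize(b,(520,int(b.shape[0]*520/b.shape[1])));a=cv2.resize(a,(280*1,280)) if 0 else a
o=np.zeros((a.shape[0]+b.shape[0],max(520,a.shape[1]),3),np.uint8);o[:a.shape[0],:a.shape[1]]=a;o[a.shape[0]:,:520]=b
cv2.imwrite("pics/cr.png",o[:, :800] if o.shape[0]<=600 else cv2.resize(np.hstack([a[:510],np.pad(b,((0,a.shape[0]-b.shape[0]),(0,0),(0,0)))]),(800,int(a.shape[0]*800/(a.shape[1]+520)))))
E
```

```text
(510, 510, 3)
(287, 600, 3)
```

View pics/cr.png

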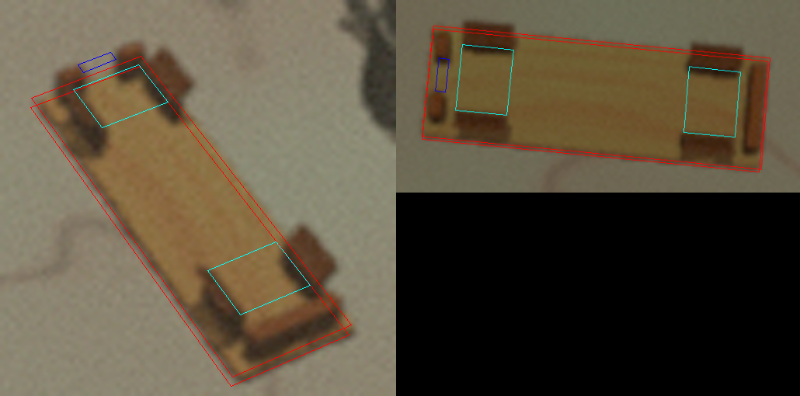

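The outlines match A: 202×68 mm, with the slot at the left. The side view puts both the cradle and the button about 2 mm away from where the top view does. I'll carry the brush over.

Emit:
move_arm --pt "0 0 -0.05 25 -7 0 1" --pt "0 0 -0.1 55 -15 0 1" --pt "0 0 -0.15 85 -24 0 1" --pt "0 0 -0.2 115 -32 0 1" --pt "0 0 -0.26 145 -40 0 1" --pt "0 0 -0.31 172 -47 0 1" --pt "0 0 -0.342 192 -53 -10 1" --pt "0 0 -0.342 192 -53 -35 1" --pt "0 0 -0.342 192 -53 -50 1" --pt "0 0 -0.342 192 -53 -50 1"

```text
t: 5.58
tcp_pos: [0.6158, -0.139, 0.0511]
orientation: [-179.7, -0.0, 86.0]
ft_force: [-1.2, -0.2, -2.7]
gripper_width: 0.0354
```

```bash
python3 - <<'E'
from station import manip, read_camera
import cv2,pickle,numpy as np
t=read_camera("top");s=read_camera("side")
pickle.dump((t,s),open("c2.pkl","wb"))
a=t["img"][120:280,270:430];b=s["img"][170:330,310:470]
cv2.imwrite("pics/above.png",cv2.resize(np.hstack([a,b]),(800,400),interpolation=cv2.INTER_CUBIC)[:,:,::-1])
s=manip.read_state();print(s["tcp_pos"],s["orientation"],s["ft_force"])
E
```

```text
[ 0.6175378  -0.13941077  0.05354456] [1.79985778e+02 6.03051515e-04 8.59920825e+01] [ 0.05796635  0.2185986  -3.25739897]
```

View pics/above.png

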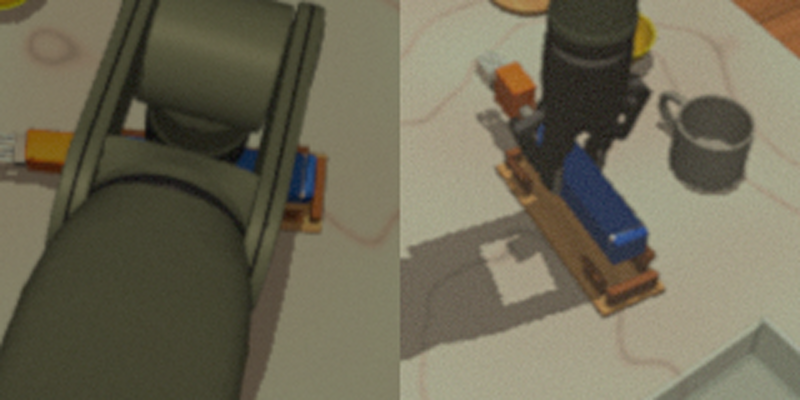

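Both views show the brush over cradle A, with its tail just inside the stop wall. I'll check the tail numerically.

```bash
python3 - <<'E'
import pickle
from h import *
np.set_printoptions(precision=1,suppress=True)
T,S=pickle.load(open("c2.pkl","rb"))
y=np.radians(-4);R=np.array([[np.cos(y),-np.sin(y)],[np.sin(y),np.cos(y)]])
h=np.array([.6175,-.1394])-R@[0,.015]; zb=.0535-.0035
for n,C,roi in(("T",T,(370,170,410,210)),("S",S,(365,220,420,280))):
    m=big(mask(C,(96,100,30),(125,255,255),roi))[:,0];print(n,m.min(0),m.max(0),cv2.minAreaRect(m))
    print(proj(C,[[*(h+R@[sx*.018,-.085]),zb+.032] for sx in(-1,1)]),proj(C,[[*(h+R@[sx*.018,-.085]),zb] for sx in(-1,1)]))
o=big(mask(T,(15,160,60),(25,255,255),(275,165,300,200)))[:,0];print(o.min(0),o.max(0))
print(proj(T,[[*(h+R@[sx*.013,d]),zb+.046] for d in (.105,.145) for sx in(-1,1)]))
E
```

```text
T [386 182] [395 200] ((390.9615173339844, 190.6923065185547), (8.825225830078125, 18.238800048828125), 11.309932708740234)
[[396.1 196.9]
 [397.6 179.1]] [[394.  200.1]
 [395.4 182.7]]
S [376 229] [408 270] ((388.83074951171875, 250.85385131835938), (45.34390640258789, 16.22557258605957), 52.12501525878906)
[[395.9 266.9]
 [409.9 261.1]] [[394.2 276. ]
 [408.  270.1]]
[280 172] [298 184]
[[299.8 183.5]
 [301.2 170.5]
 [279.4 181.5]
 [280.8 168.5]]
```

Emit:
move_arm --pt "0 0 0 0 0 -6 1" --pt "0 0 0 0 0 -12 1" --pt "0 0 0 0 0 -18 1" --pt "0 0 0 0 0 -24 1" --pt "0 0 0 0 0 -28 1" --pt "0 0 0 0 0 -28 1"

```text
t: 6.42
tcp_pos: [0.6172, -0.1393, 0.025]
orientation: [-180.0, -0.0, 86.0]
ft_force: [0.2, -0.0, -3.2]
gripper_width: 0.0353
```

Emit:
move_arm --pt "0 0 0 0 0 -3 1" --pt "0 0 0 0 0 -6 1" --pt "0 0 0 0 0 -9 1" --pt "0 0 0 0 0 -12 1" --pt "0 0 0 0 0 -13 1" --pt "0 0 0 0 0 -13 1"

```text
t: 7.18
tcp_pos: [0.6175, -0.1395, 0.0125]
orientation: [180.0, 0.0, 86.0]
ft_force: [-0.4, -0.4, -3.6]
gripper_width: 0.035
```

Emit:
move_arm --pt "0 0 0 0 0 -0.5 1" --pt "0 0 0 0 0 -1 1" --pt "0 0 0 0 0 -1.5 1" --pt "0 0 0 0 0 -1.5 1"

```text
t: 7.68
tcp_pos: [0.6175, -0.1395, 0.0124]
orientation: [180.0, 0.0, 86.0]
ft_force: [-4.3, 0.8, 7.3]
gripper_width: 0.035
```

Emit:
move_arm --pt "0 0 0 0 0 -0.5 1" --pt "0 0 0 0 0 -1 1" --pt "0 0 0 0 0 -1 1"

```text
t: 8.05
tcp_pos: [0.6176, -0.1395, 0.0124]
orientation: [179.9, 0.0, 86.0]
ft_force: [-6.2, 1.0, 13.7]
gripper_width: 0.0349
```

Contact came exactly 8 mm above the counter grasp height (0.0124 against 0.0044), so the handle is on the cradle floor. Releasing and lifting.

Emit:
move_arm --pt "0 0 0 0 0 1.5 0.9" --pt "0 0 0 0 0 1.5 0.3" --pt "0 0 0 0 0 1.5 0.3" --pt "0 0 0 0 0 1.5 0.3" --pt "0 0 0 0 0 1.5 0.3"

```text
t: 8.68
tcp_pos: [0.6175, -0.1395, 0.0113]
orientation: [180.0, -0.0, 86.0]
ft_force: [-0.3, 0.1, -0.4]
gripper_width: 0.0597
```

Emit:
move_arm --pt "0 0 0 0 0 10 0.3" --pt "0 0 0 0 0 30 0.3" --pt "0 0 0 0 0 60 0.3" --pt "0 0 0 0 0 80 0.3" --pt "0 0 0 -60 0 80 1" --pt "0 0 0 -120 0 80 1" --pt "0 0 0 -180 0 80 1" --pt "0 0 0 -180 0 80 1"

```text
t: 9.68
tcp_pos: [0.432, -0.1384, 0.0914]
orientation: [-179.7, -0.1, 85.9]
ft_force: [1.2, 0.1, 0.4]
gripper_width: -0.0002
```

```bash
python3 - <<'E'
from station import manip, read_camera
import cv2,pickle,numpy as np
t=read_camera("top");s=read_camera("side")
pickle.dump((t,s),open("c3.pkl","wb"))
a=t["img"][120:280,250:410];b=s["img"][170:330,300:460]
cv2.imwrite("pics/docked.png",cv2.resize(np.hstack([a,b]),(800,400),interpolation=cv2.INTER_CUBIC)[:,:,::-1])
s=manip.read_state();print(s["t"],s["tcp_pos"],s["orientation"],s["ft_force"],s["gripper_width"])
E
```

```text
9.775 [ 0.43804826 -0.13980501  0.09248962] [1.79834404e+02 3.76238544e-02 8.59549196e+01] [ 0.68146523  0.21356543 -0.38658   ] -6.509475241559115e-05
```

View pics/docked.png

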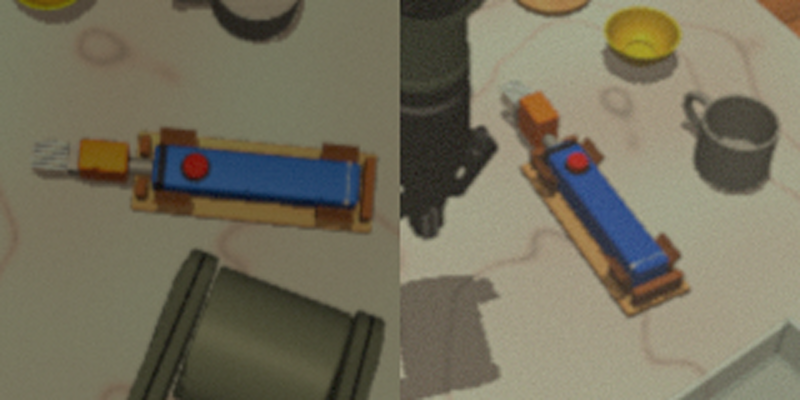

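The handle is docked: button up at about (328,186) in the top view, bristles past the slot end, rod in the slot. Next I'll locate the button and the orange block.

```bash
python3 - <<'E'
import pickle
from h import *
np.set_printoptions(precision=4,suppress=True)
T,S=pickle.load(open("c3.pkl","rb"))
for c,n,roi in((T,"top",(310,170,345,205)),(S,"side",(360,220,385,245))):
    mr=cv2.moments(mask(c,(0,150,50),(9,255,255),roi),True);uv=(mr["m10"]/mr["m00"],mr["m01"]/mr["m00"])
    print(n,"red",uv,mr["m00"],ray(c,uv,.048))
o=big(mask(T,(15,160,60),(25,255,255),(275,165,310,200)));r=cv2.minAreaRect(o);print("orange",r,ray(T,r[0],.054), ray(T,cv2.boxPoints(r),.054)[:,:2])
E
```

```text
top red (327.55405405405406, 186.1216216216216) 74.0 [[ 0.6178 -0.1034  0.048 ]]
side red (370.12820512820514, 234.02564102564102) 39.0 [[ 0.6189 -0.1063  0.048 ]]
orange ((291.2317199707031, 181.91464233398438), (19.65681266784668, 11.705742835998535), 6.34019136428833) [[ 0.623  -0.0299  0.054 ]] [[ 0.6127 -0.0092]
 [ 0.6367 -0.011 ]
 [ 0.6334 -0.0505]
 [ 0.6094 -0.0487]]
```

Emit:
move_arm --pt "0 0 0 50 10 0 1" --pt "0 0 0 105 20 0 1" --pt "0 0 0 150 30 0 1" --pt "0 0 0 181 35 0 1" --pt "0 0 0 181 35 -20 1" --pt "0 0 0 181 35 -35 1" --pt "0 0 0 181 35 -38 1" --pt "0 0 0 181 35 -38 1"

```text
t: 10.78
tcp_pos: [0.6186, -0.1046, 0.0536]
orientation: [180.0, 0.0, 86.0]
ft_force: [0.2, -0.9, -0.9]
gripper_width: -0.0003
```

Emit:
move_arm --pt "0 0 0 0 0 -2 1" --pt "0 0 0 0 0 -4 1" --pt "0 0 0 0 0 -6 1" --pt "0 0 0 0 0 -8 1" --pt "0 0 0 0 0 -10 1" --pt "0 0 0 0 0 -12 1" --pt "0 0 0 0 0 -12 1"

```text
t: 11.65
tcp_pos: [0.6188, -0.1043, 0.0426]
orientation: [179.9, -0.0, 86.0]
ft_force: [-2.1, 1.0, 9.1]
gripper_width: 0.0002
```

Emit:
move_arm --pt "0 0 0 0 0 -1 1" --pt "0 0 0 0 0 -1.5 1" --pt "0 0 0 0 0 -1.5 1"

```text
t: 12.02
tcp_pos: [0.6189, -0.1042, 0.0424]
orientation: [179.9, -0.0, 86.0]
ft_force: [-3.7, 2.0, 15.4]
gripper_width: 0.0001
```

The button is in: hard stop at tip z = 0.0424, which fits 0.043. Now the orange block at about (0.6235, -0.030).

Emit:
move_arm --pt "0 0 0 0 0 20 1" --pt "0 0 0 0 0 50 0" --pt "0 0 0 2 30 60 0" --pt "0 0 0 5 60 60 0" --pt "0 0 0 5 76 60 0" --pt "0 0 0 5 76 60 0" --pt "0 0 0 5 76 60 0"

```text
t: 12.9
tcp_pos: [0.6232, -0.0292, 0.0996]
orientation: [-180.0, 0.0, 86.0]
ft_force: [0.8, 0.0, -0.2]
gripper_width: 0.0855
```

```bash
python3 - <<'E'
from station import manip, read_camera
import cv2,pickle,numpy as np
from h import *
t=read_camera("top");s=read_camera("side")
a=t["img"][100:260,210:370];b=s["img"][150:310,290:450]
cv2.imwrite("pics/pre.png",cv2.resize(np.hstack([a,b]),(800,400),interpolation=cv2.INTER_CUBIC)[:,:,::-1])
mr=cv2.moments(mask(s,(0,150,50),(9,255,255),(360,220,385,245)),True);print("side red",mr["m10"]/mr["m00"],mr["m01"]/mr["m00"],mr["m00"])
s=manip.read_state();print(s["t"],s["tcp_pos"],s["orientation"],s["gripper_width"])
E
```

```text
side red 370.60714285714283 235.39285714285714 28.0
13.0 [ 0.6233034  -0.02941994  0.09967843] [-1.79980734e+02  1.80998371e-02  8.59316228e+01] 0.08540663426749093
```

View pics/pre.png

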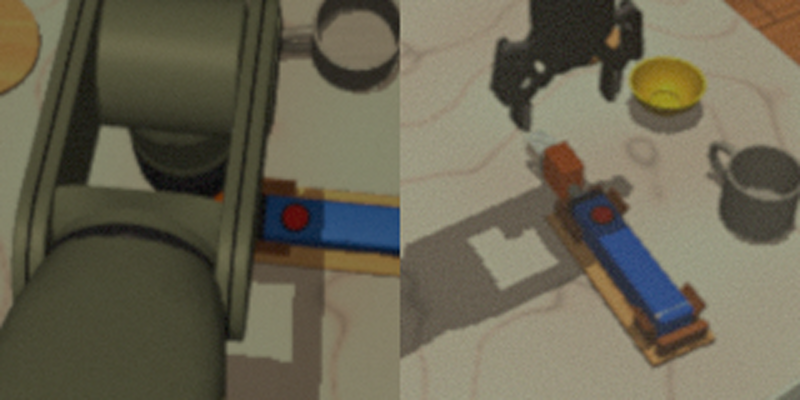

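The side view shows the button flatter, the handle still home and the block below the open fingers. Descending and gripping.

Emit:
move_arm --pt "0 0 0 0 2 -25 0" --pt "0 0 0 0 2 -50 0" --pt "0 0 0 0 2 -72 0" --pt "0 0 0 0 2 -86 0" --pt "0 0 0 0 2 -86 0" --pt "0 0 0 0 2 -86 0"

```text
t: 13.75
tcp_pos: [0.6242, -0.0267, 0.0147]
orientation: [179.9, 0.0, 86.0]
ft_force: [0.2, 0.2, 0.8]
gripper_width: 0.0856
```

Emit:
move_arm --pt "0 0 0 0 0 0 1" --pt "0 0 0 0 0 0 1" --pt "0 0 0 0 0 0 1" --pt "0 0 0 0 0 0 1" --pt "0 0 0 0 0 0 1" --pt "0 0 0 0 0 0 1" --pt "0 0 0 0 0 0 1" --pt "0 0 0 0 0 0 1" --squeeze 80

```text
t: 14.75
tcp_pos: [0.6239, -0.0264, 0.0143]
orientation: [179.9, -0.0, 86.0]
ft_force: [0.4, 0.5, 3.9]
gripper_width: 0.0254
```

Emit:
move_arm --pt "0 0 0 0.3 5 0 1" --pt "0 0 0 0.7 10 0 1" --pt "0 0 0 1.0 15 0 1" --pt "0 0 0 1.4 20 0 1" --pt "0 0 0 1.7 25 0 1" --pt "0 0 0 2.1 30 0 1" --pt "0 0 0 2.1 30 0 1"

```text
t: 15.62
tcp_pos: [0.6257, 0.004, 0.0141]
orientation: [180.0, 0.0, 86.0]
ft_force: [0.2, -2.4, 4.9]
gripper_width: 0.0252
```

Emit:
move_arm --pt "0 0 0 0.3 5 0 1" --pt "0 0 0 0.7 10 0 1" --pt "0 0 0 1.0 15 0 1" --pt "0 0 0 1.4 20 0 1" --pt "0 0 0 1.7 25 0 1" --pt "0 0 0 2.1 30 0 1" --pt "0 0 0 2.4 35 0 1" --pt "0 0 0 2.4 35 0 1"

```text
t: 16.62
tcp_pos: [0.6279, 0.0393, 0.014]
orientation: [-180.0, -0.0, 86.0]
ft_force: [1.5, -2.2, 6.0]
gripper_width: 0.0251
```

There is 5–6 N of vertical load on the tool, so I'm pressing the head down, which could tip the handle. I'll ease up before finishing the pull.

Emit:
move_arm --pt "0 0 0 0 0 0.5 1" --pt "0 0 0 0 0 0.8 1" --pt "0 0 0 0 0 0.8 1"

```text
t: 17.0
tcp_pos: [0.6278, 0.0388, 0.0144]
orientation: [-180.0, -0.0, 86.0]
ft_force: [1.9, -1.6, 1.4]
gripper_width: 0.0248
```

```bash
python3 - <<'E'
from station import manip, read_camera
import cv2,pickle,numpy as np
s=read_camera("side");pickle.dump(s,open("c4.pkl","wb"))
cv2.imwrite("pics/pull.png",cv2.resize(s["img"][160:310,290:440],(600,600),interpolation=cv2.INTER_CUBIC)[:,:,::-1])
s=manip.read_state();print(s["t"],s["tcp_pos"],s["ft_force"],s["ft_torque"])
E
```

```text
17.05 [0.62780998 0.03868323 0.01438653] [ 1.70096667 -2.53639731  1.45115342] [-0.42692546 -0.28248206  0.15930728]
```

View pics/pull.png

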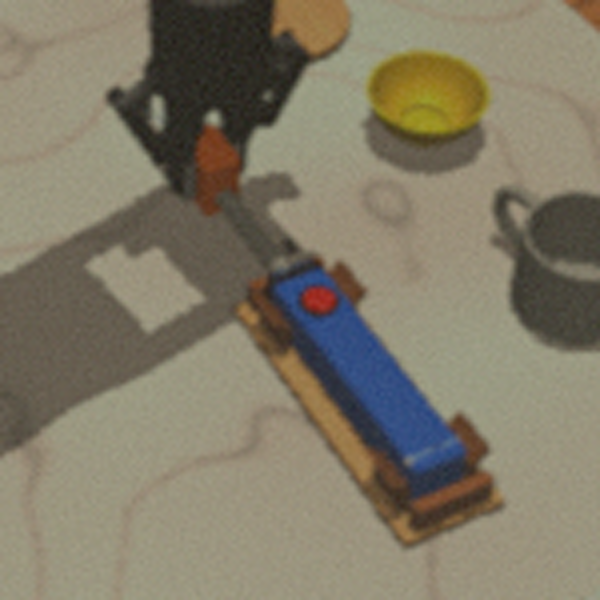

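The handle lies home against the front tabs, the rod is well extended, and the vertical load is down to 1.4 N. Pulling on to the end stop.

Emit:
move_arm --pt "0 0 0 0.3 5 0.2 1" --pt "0 0 0 0.7 10 0.2 1" --pt "0 0 0 1.0 15 0.2 1" --pt "0 0 0 1.4 20 0.2 1" --pt "0 0 0 1.7 25 0.2 1" --pt "0 0 0 2.1 30 0.2 1" --pt "0 0 0 2.1 30 0.2 1"

```text
t: 17.92
tcp_pos: [0.6296, 0.0692, 0.0145]
orientation: [-179.9, -0.0, 86.0]
ft_force: [1.0, -2.8, -2.0]
gripper_width: 0.0251
```

Emit:
move_arm --pt "0 0 0 0.1 2 0 1" --pt "0 0 0 0.3 4 0 1" --pt "0 0 0 0.4 6 0 1" --pt "0 0 0 0.4 6 0 1"

```text
t: 18.42
tcp_pos: [0.63, 0.0745, 0.0145]
orientation: [-179.9, 0.0, 86.0]
ft_force: [1.3, -4.0, -2.6]
gripper_width: 0.0249
```

Emit:
move_arm --pt "0 0 0 0.1 1 -0.2 1" --pt "0 0 0 0.1 2 -0.2 1" --pt "0 0 0 0.2 3 -0.2 1" --pt "0 0 0 0.2 3 -0.2 1"

```text
t: 18.92
tcp_pos: [0.6301, 0.0771, 0.0145]
orientation: [-179.9, 0.0, 86.0]
ft_force: [-0.0, -5.2, -1.7]
gripper_width: 0.0254
```

Emit:
move_arm --pt "0 0 0 0.1 1 0 1" --pt "0 0 0 0.1 1.5 0 1" --pt "0 0 0 0.1 1.5 0 1"

```text
t: 19.3
tcp_pos: [0.6301, 0.0772, 0.0144]
orientation: [-179.9, 0.2, 86.0]
ft_force: [0.3, -10.8, -2.7]
gripper_width: 0.0249
```

At y = 0.0772 the tool stops moving and the force jumps to 11 N after 103.6 mm (about 4 mm slack plus 100), so this is the hard end. Final check.

```bash
python3 - <<'E'
from station import manip, read_camera
import cv2,pickle,numpy as np
from h import *
np.set_printoptions(precision=4,suppress=True)
t=read_camera("top");s=read_camera("side")
mr=cv2.moments(mask(t,(0,150,50),(9,255,255),(305,170,345,205)),True);uv=(mr["m10"]/mr["m00"],mr["m01"]/mr["m00"]);B=ray(t,uv,.043)[0]
print("button",uv,B)
o=big(mask(t,(10,150,40),(25,255,255),(210,150,290,200)))[:,0];print("orange top",o.min(0),o.max(0))
d=np.array([.0698,.9976]);
for e in(.1,):print("pred block ends",proj(t,[[*(B[:2]+d*(.075+e+k)),.054] for k in(-.02,.02)]))
a=t["img"][90:250,170:410];b=s["img"][140:300,270:510]
cv2.imwrite("pics/final.png",cv2.resize(np.vstack([a,b]),(450,600),interpolation=cv2.INTER_CUBIC)[:,:,::-1])
cv2.imwrite("pics/final.png",cv2.resize(np.hstack([a,b]),(800,267),interpolation=cv2.INTER_CUBIC)[:,:,::-1])
T=pickle.load(open("top0.pkl","rb"));
df=cv2.absdiff(T["img"],t["img"]).sum(2)
for n,(x0,y0,x1,y1) in dict(dish=(440,160,525,290),cup=(315,90,375,140),bowl=(245,82,295,130),coaster=(178,93,228,140)).items(): print(n,df[y0:y1,x0:x1].mean())
s=manip.read_state();print(s["t"],s["tcp_pos"],s["ft_force"],s["gripper_width"])
E
```

```text
button (325.5753424657534, 186.8082191780822) [ 0.6174 -0.0995  0.043 ]Traceback (most recent call last):
  File "<stdin>", line 8, in <module>
  File "h.py", line 15, in big
    cs,_=cv2.findContours(m,cv2.RETR_EXTERNAL,cv2.CHAIN_APPROX_NONE);return max(cs,key=cv2.contourArea)
                                                                            ~~~^^^^^^^^^^^^^^^^^^^^^^^^
ValueError: max() iterable argument is empty
```

```bash
python3 - <<'E'
from station import manip, read_camera
import cv2,pickle,numpy as np
t=read_camera("top");s=read_camera("side")
a=t["img"][90:250,170:410];b=s["img"][140:300,270:510]
cv2.imwrite("pics/final.png",cv2.resize(np.vstack([a,b]),(450,600),interpolation=cv2.INTER_CUBIC)[:,:,::-1])
for nm,n0,(x0,y0,x1,y1),c in(("dish","top",(440,160,525,290),t),("cup","side",(410,200,455,250),s),("bowl","side",(380,170,415,205),s),("coaster","side",(362,150,382,180),s)):
    C=pickle.load(open(n0+"0.pkl","rb"));print(nm,cv2.absdiff(C["img"],c["img"])[y0:y1,x0:x1].mean())
s=manip.read_state();print(s["t"],s["tcp_pos"],s["ft_force"],s["gripper_width"])
E
```

```text
dish 17.10500754147813
cup 9.160592592592593
bowl 9.196190476190477
coaster 9.37888888888889
19.5 [0.63011881 0.07714713 0.01439068] [  1.03977972 -11.40302334  -1.98833038] 0.02506765109018431
```

View pics/final.png

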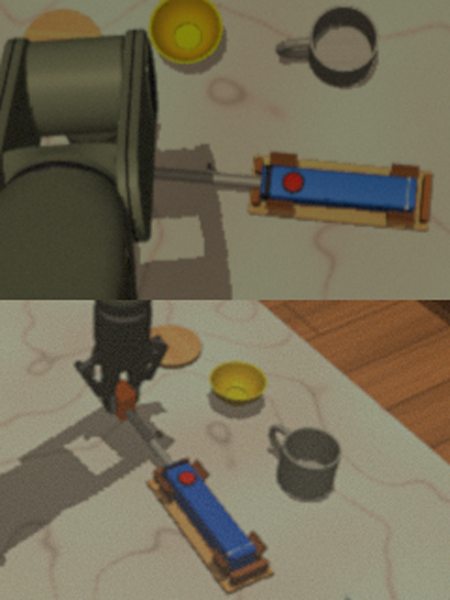

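The last views show the handle home against the tabs, the rod fully out, the block gripped, and the bystanders where they were. Handing in.

```bash
python3 -c "
from station import order
print(order.sign_off())"
```

```text
the job is handed in; nothing more can be done
None
```

The brush is in the 202 mm cradle, button up, with its bristles over the slotted end. I let go of it and pushed the red button in. Then I pulled the orange block out to its hard stop, where I'm still holding it; the job was handed in at about 19.5 s of the 58 s allowed.

**Checks that agreed**
- **Docking:** the handle touched down 8 mm above its height on the counter, which is the thickness of the cradle floor. It lies home against the front tabs in both last views.
- **Button:** it stopped hard at 42.4 mm above the counter; fully in should be 43 mm.
- **Pull:** the tool moved 103.6 mm, of which the handle slid 3.9 mm, leaving about 99.7 mm of extension. There the pull rose to about 11 N with no more movement, and the grip held at 25 mm.
- **Bowl, cup and coaster:** they look unmoved in the last pictures.

**Checks that failed or disagreed**
- The two cameras differ by about 2–3 mm.
- The arm hid the orange block from the top camera at the end, so my script to measure it there failed. The extension figure rests on tool travel, force and the side view.
- The dish area changed more between the first and last pictures than the other objects' areas (17 against about 9). I put this down to lighting, because the arm never went near it, but I did not look into it further.
- Partway through the pull the tool was pressing down on the block with 5–6 N. I eased it off, and the handle stayed seated.

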